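Clip a tray-rack castor wheel onto its axle

TASK

The castor wheel of a bakery tray rack stands on its jig with the axle end showing: take the open steel retaining clip from the parts tray by its upright tab, press the sprung wheel down with the flat clip to bare the axle's groove, and push the clip sideways into the groove until it snaps fully home around the axle. Push firmly but do not force it (some 20 N is plenty), leave the clip lying flat and released, and leave the other things on the table where they are.

Things in the scene. Friction and masses are not known exactly. Their poses are not given: they have to be found in the camera images.
- clip: Loose steel fork clip lying flat, 5 mm thick, 90 g, plain side down, z up. Two sprung arms point along +x, ending in round noses (12 mm discs at x=6.5, y=+-13.6 mm, 39 mm over both); plate behind, 34 mm wide, back to x=-50. Origin: underside, centre of the round seat, where the axle's centre must come. The noses leave a 15 mm gap and spread to snap past the axle's 18 mm neck.
- clip_tab (a point): Middle of the clip's upright grip tab, 21 mm above the clip's underside, 38 mm behind its origin (clip x=-38). The solid tab is 24 mm long in clip x (-50 to -26), 12 mm thick in y; its top is 37 mm above the underside. Snapping in takes about 7 to 18 N of sideways push; then the plate stops hard on the neck (plate edge 9.2 mm behind the clip's origin).
- tray: Fixed shallow aluminium parts tray, 240 mm (x) by 200 mm (y), lip 14 mm high, floor 3 mm thick; the clip lies in it at the start, beside a washer and a spacer. Origin: centre of the underside.
- jig: Fixed grey steel jig plate, 150 x 150 x 15 mm, carrying an upright steel axle and, lying flat around it, a castor wheel of 125 mm diameter, 30 mm thick, with a flat top. Origin: centre of the plate's underside, on the axle's centre line; z up.
- axle_mark (a point): On the axle's centre line, fixed 78 mm above the jig's underside: mid height of the groove's lower edge. The axle's seat is adjustable: the true axle, groove and wheel together stand up to 10 mm higher or lower, to be felt. Axle end 24 mm diameter; groove 7 mm high with an 18 mm neck; head above it 8 mm high. Enter from any side, pressing down lightly (5 to 10 N).
- wheel (a joint): How far the wheel is pressed down on its axle against its spring, m: 0 = up, 0.004 = on its firm stop. Takes about 2 N to start, 4.5 N to bottom. Up, its slippery flat top covers the lower 4 mm of the groove; bottomed, its top is level (within 0.5 mm) with the groove's lower edge, so a clip held flat on it slides straight into the groove. Once clipped it stays about 2 mm down.

How it is judged:
By the outcome, as a careful person would: the job done as asked, in the order asked, and still so for the second after the job is handed in, with the robot touching nothing.
It also fails if it takes over 67 s, if anything falls off the work surface, if the arm or the gripper's body presses on something with over 40 N, if the wrist force passes 120 N, or if a joint passes its speed limit or range.

ROBOT

A 6-joint arm with a two-finger parallel gripper is mounted at the origin on the work surface. World frame = base frame: x ahead of the robot, y to its left, z up, the work surface at z = 0. Lengths are in m, angles in degrees, forces in N, time in s.
With the tool pointing down it reaches from about 0.4 to 0.825 m from the base axis. Payload 7 kg.
Tool frame: the origin (TCP) lies at the very end of the fingers, on their centre line; the grasp point (between the pads) lies hold_point_z behind it (hold_point_z is the distance from the TCP to the grasp point, in m); z points along the fingers, y is the direction in which the jaws open and shut (so a half turn about z gives the same grasp; the last joint's range is limited). The gripper opens to 88 mm and grips with 3 to 60 N. Pads are 19 mm wide; open, the fingers measure 130 mm over their backs; the gripper's body (78 mm by 193 mm) begins 47 mm behind the grasp point.
Start: joints at [-51.217, 20.546, 0.682, 0, -70.136, -16.507], TCP at [0.256, -0.625, 0.202] pointing down, gripper open.
Joint ranges: [-176.03, 176.03], [-82.01, 121.73], [-58.28, 71.71], [-173.87, 95.51], [-174.79, -0.11], [-173.66, 173.66]. Speed limits (degrees/s): [136.94, 136.94, 172.46, 180, 180, 180].

INTERFACE

Orientations are given as [roll, pitch, yaw] about the fixed x, y, z axes, in that order (R = Rz(yaw) Ry(pitch) Rx(roll)).
In Python, from plant import get_obs, snapshot, close_job, hold_point_z gives the robot as it stands. The module is installed in compiled form; this text tells all that it offers.
- The arm moves only by the tool jog_arm, never from a script. Its argument "commands" is a list of rows, each a list of 4 numbers: the shift along the world's x, y, z in mm, then the turn about the world's z in degrees. In form: [[x, y, z, turn], ...]. A call has exactly 10 rows; each row shifts and turns the commanded pose from where the row before left it; what a row does not reach is not made up. A row lasts 1/12 s, in which the tool goes at most 41.7 mm and 7.16 degrees, less where a joint would pass 70% of its speed; a pose out of reach is approached as far as the arm can. A call is refused whole if a number of a shift passes 41.7 or a number of a turn 7.16, either way. A call with a gripper value outside its range is refused whole. "fingers" is the finger opening in mm, from 0 to 87.6, set as the call begins (left out, the last holds). The fingers move at their own pace and stop on an object; the grip force is fixed at half the most. Time passes only in rows, so rows that do not move let the fingers close, or fill a call up. It gives the time, the measured TCP pose, the force and the opening at its end, in the units of the state.
- get_obs(): the state, without advancing time (a new reading comes with each control period).
- snapshot(name): name is "scene" or "top" or "wrist"; returns a dict with "image" (384x512x3 uint8, red, green, blue), "fov_y" (degrees; the focal length in pixels is half the picture's height over the tangent of half this angle, whatever the lens; pixels are square), "cx", "cy" (the principal point, pixels), "rvec" (rotation vector, rad) and "tvec" (3), from world to camera coordinates, as OpenCV has them; the wrist camera has in their place "mount" (4x4, takes a point from camera to tool coordinates, whose origin is the TCP and whose axes are the flange's). Camera axes: x right, y down, z forward; pixel columns grow to the right and rows downward; lengths in m; the calibration is good to about 2 mm. A picture is of the moment at which its call begins: read the wrist's pose just before it. There is no depth.
- close_job(): hands the job in, once; it reports no verdict.
The state is a dict: "clock": time; "joint_pos": joint angles; "qvel": joint speeds; "tau": joint torques, N m; "tool_pos": TCP position; "orientation": TCP orientation; "force": force on the tool from outside, world axes, zero at the start; "moment": the same for the moment, N m; "opening": finger opening in m.
Only numpy, scipy, OpenCV 4.12 (cv2) and the standard library are available. Lean on these libraries where they do the work, as an engineer would, in place of code of your own. Each camera call takes 0.05 s, during which the arm holds its last target.

## Working session

There is one attempt and no reset: what is moved stays moved. The work goes in short steps, Python scripts to look and compute and a tool call to move; the robot and the scene stay as the last step left them, time stands still between calls to the robot, and variables do not carry over. Pictures are saved under pics/ and viewed, and the job is handed in when it is done.

Besides the shell and the picture viewer there is one more tool, called after ">>>" by a JSON object that holds its "name" and its "arguments", one argument or row to a line. jog_arm: Moves the arm, as the interface text tells. Its arguments: {"type":"object","properties":{"commands":{"type":"array","items":{"type":"array","items":{"type":"number"}}},"fingers":{"type":"number"}},"required":["commands"]}

```bash
mkdir -p pics; cat > h.py <<'E'
import numpy as np, cv2
from plant import get_obs, snapshot, close_job, hold_point_z
from scipy.spatial.transform import Rotation as R
def cam(s,o=None):
    f=192/np.tan(np.radians(s['fov_y'])/2); K=np.array([[f,0,s['cx']],[0,f,s['cy']],[0,0,1.]])
    if 'mount' in s:
        T=np.eye(4);T[:3,:3]=R.from_euler('xyz',o['orientation'],degrees=True).as_matrix();T[:3,3]=o['tool_pos']
        W=T@np.array(s['mount']); return K,W[:3,:3],W[:3,3]
    r=cv2.Rodrigues(np.array(s['rvec'],float).reshape(3))[0]; return K,r.T,-r.T@np.array(s['tvec'],float).ravel()
def ray(c,u,v):
    K,Rm,p=c; d=Rm@np.linalg.inv(K)@np.array([u,v,1.]); return p,d/np.linalg.norm(d)
def onz(c,u,v,z):
    p,d=ray(c,u,v); return p+d*(z-p[2])/d[2]
def proj(c,X):
    K,Rm,p=c; q=K@(Rm.T@(np.array(X,float)-p)); return q[:2]/q[2]
def tri(*l):
    A=np.zeros((3,3));b=np.zeros(3)
    for c,u,v in l:
        p,d=ray(c,u,v);M=np.eye(3)-np.outer(d,d);A+=M;b+=M@p
    X=np.linalg.solve(A,b); return X,[np.round(proj(c,X)-[u,v],1) for c,u,v in l]
def shot(name,fn):
    o=get_obs(); s=snapshot(name); c=cam(s,o)
    cv2.imwrite(f'pics/{fn}.png',s['image'][:,:,::-1]); np.savez(f'{fn}.npz',K=c[0],R=c[1],p=c[2]); return c,s
def load(fn):
    d=np.load(fn+'.npz'); return d['K'],d['R'],d['p']
E
python3 - <<'E'
from h import *
print(get_obs(),hold_point_z)
for n in('scene','top','wrist'):
    c,s=shot(n,n+'0'); print(n,s['fov_y'],s['cx'],s['cy'],c[2],c[1][:,2])
E
```

```text
{'clock': 0.0, 'joint_pos': array([-5.12176817e+01,  2.05903242e+01,  6.32942103e-01, -2.00763275e-02,
       -7.01352468e+01, -1.65056260e+01]), 'qvel': array([ 0.02516474, -0.13641973,  0.04942328, -0.08049122,  0.04020575,
        0.07586019]), 'tau': array([ 8.17793098e-04, -5.82723856e+01,  2.93053257e+01,  6.99770093e+00,
        6.81267818e-03, -7.71120222e-05]), 'tool_pos': array([ 0.25563234, -0.62414373,  0.20102908]), 'orientation': array([ 1.79905826e+02, -8.22401609e-03, -1.57730138e+02]), 'force': array([0.20856221, 0.24960717, 0.30354092]), 'moment': array([-0.029574  , -0.01423153,  0.06063464]), 'opening': 0.08787909225444197} 0.0188
scene 46.712455643479565 257.1359369630421 202.7538013709469 [0.96373413 0.03491735 0.63011169] [-0.59954764 -0.07270775 -0.79702962]
top 53.101139398006595 253.80984653111614 189.29546468870933 [ 0.44375126 -0.01878403  0.72165926] [ 0.12782203  0.04490852 -0.99077987]
wrist 66.17173277392706 253.41596074763476 191.50084642993608 [ 0.18026361 -0.65658366  0.38432536] [ 0.27674703  0.11403763 -0.95415224]
```

View pics/scene0.png

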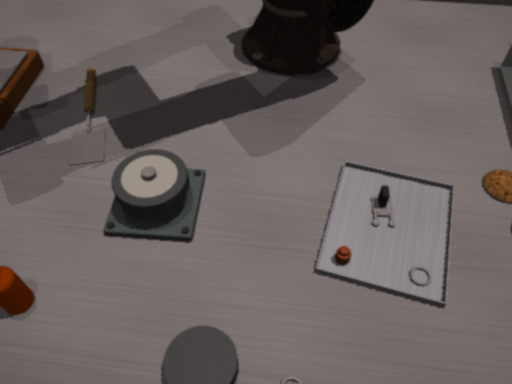

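View pics/top0.png

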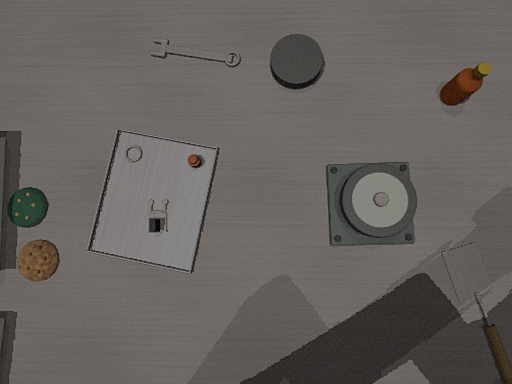

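View pics/wrist0.png

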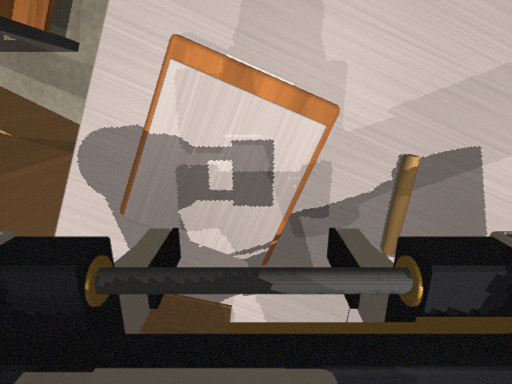

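The top view shows the clip in the tray: dark tab at about (156,225), noses at (152,202) and (166,202). The jig is at about (370,204), with the axle head at (381,199). Next I'll zoom in.

```bash
python3 - <<'E'
from h import *
t=cv2.imread('pics/top0.png');s=cv2.imread('pics/scene0.png')
def z(i,x,y,w,h,k): return np.clip(cv2.resize(i[y:y+h,x:x+w],None,fx=k,fy=k,interpolation=cv2.INTER_CUBIC).astype(float)*1.7,0,255).astype(np.uint8)
a=np.hstack([z(t,135,190,50,50,8),z(s,360,180,50,50,8)])
b=np.hstack([z(t,320,155,100,100,4),z(s,100,140,110,110,4)[:400,:400]])
cv2.imwrite('pics/zA.png',a);cv2.imwrite('pics/zB.png',b)
T=load('top0');S=load('scene0')
print('clip',onz(T,157,217,.01), 'nose',onz(T,152,202,.006),onz(T,166,202,.006))
print('axle',tri((T,381,199),(S,148,173)))
print([onz(T,*p,.015)for p in((328,165),(409,162),(414,244),(330,246))])
E
```

```text
clip [0.4820325  0.19429011 0.01      ] nose [0.5105216  0.20635149 0.006     ] [0.51074114 0.17954366 0.006     ]
axle (array([ 0.51147022, -0.19966796,  0.08172827]), [array([-0.3,  0.1]), array([-0.3, -0.1])])
[array([ 0.58130074, -0.12398875,  0.015     ]), array([ 0.58749029, -0.27200332,  0.015     ]), array([ 0.43810204, -0.27503855,  0.015     ]), array([ 0.43259442, -0.12575642,  0.015     ])]
```

View pics/zA.png

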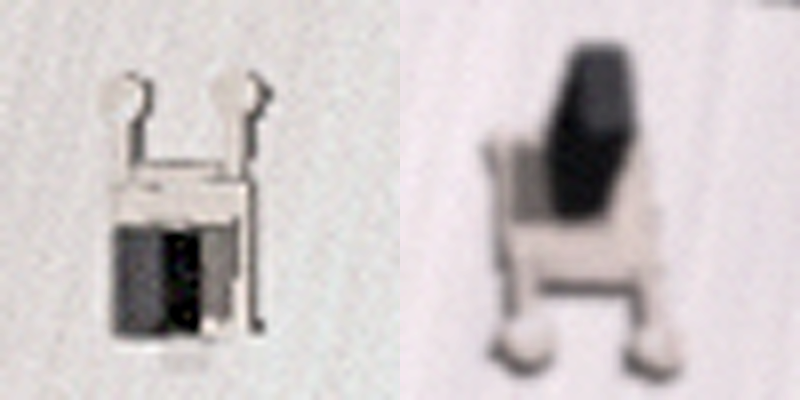

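View pics/zB.png

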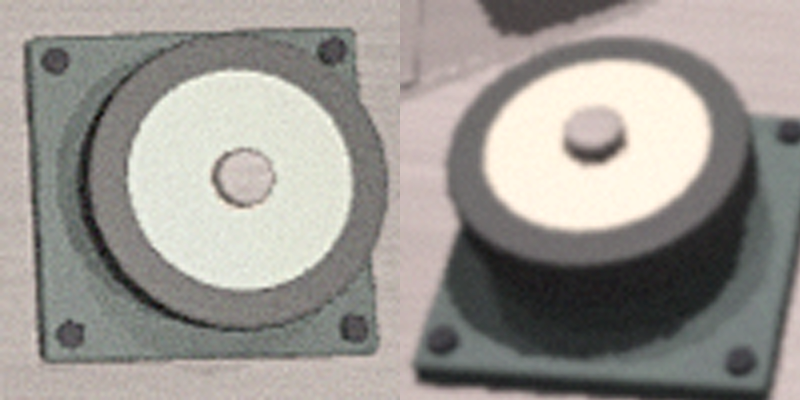

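```bash
python3 - <<'E'
from h import *
T=load('top0');S=load('scene0')
zt=lambda x,y:(135+(x+.5)/8-.5,190+(y+.5)/8-.5)
zs=lambda x,y:(360+(x-400+.5)/8-.5,180+(y+.5)/8-.5)
print('noseL',tri((T,*zt(126,97)),(S,*zs(655,350))))
print('noseR',tri((T,*zt(236,94)),(S,*zs(525,342))))
# scene: left nose is which?
print('swap',tri((T,*zt(126,97)),(S,*zs(525,342))))
print('tabtop',tri((T,*zt(137,280)),(S,*zs(600,90))))
for c in[(112,226),(162,226),(162,335),(112,335)]: print(onz(T,*zt(*c),.04))
for c in[(126,97),(236,94)]: print('n',onz(T,*zt(*c),.008))
# axle head ellipse etc
zb=lambda x,y:(320+(x+.5)/4-.5,155+(y+.5)/4-.5)
zc=lambda x,y:(100+(x-400+.5)/4-.5,140+(y+.5)/4-.5)
print('axle',tri((T,*zb(246,176)),(S,*zc(595,128))))
print('wheeltop',tri((T,*zb(241,179)),(S,*zc(600,147))))
print('holes',[onz(T,*zb(*p),.015) for p in((55,60),(332,50),(354,327),(70,334))], np.mean([onz(T,*zb(*p),.015) for p in((55,60),(332,50),(354,327),(70,334))],0))
E
```

```text
noseL (array([0.51110272, 0.20984582, 0.00582756]), [array([-0.1,  0. ]), array([-0.1,  0. ])])
noseR (array([0.51205021, 0.18303096, 0.00574207]), [array([ 0.2, -0. ]), array([ 0.2, -0. ])])
swap (array([0.51155081, 0.19473108, 0.01044298]), [array([ 7.1, -0.4]), array([ 7.8, -1.2])])
tabtop (array([0.4669182 , 0.19445351, 0.03736535]), [array([ 0.4, -0. ]), array([ 0.4, -0.1])])
[0.4788106  0.20056982 0.04      ]
[0.47892408 0.18921325 0.04      ]
[0.45463741 0.18809898 0.04      ]
[0.45450707 0.19940273 0.04      ]
n [0.5109011  0.20897853 0.008     ]
n [0.51182539 0.18273951 0.008     ]
axle (array([ 0.51163778, -0.19851857,  0.08554206]), [array([-0.5,  0.1]), array([-0.5, -0.1])])
wheeltop (array([ 0.51155915, -0.19932685,  0.07360619]), [array([-0.8,  0.1]), array([-0.8, -0.1])])
holes [array([ 0.57263283, -0.13375961,  0.015     ]), array([ 0.57785913, -0.260108  ,  0.015     ]), array([ 0.45153436, -0.26521098,  0.015     ]), array([ 0.44686304, -0.13872966,  0.015     ])] [ 0.51222234 -0.19945206  0.015     ]
```

>>> {"name": "jog_arm", "arguments": {
  "commands": [
    [25, 40, 0, -3],
    [25, 40, 0, -3],
    [25, 40, 0, -3],
    [25, 40, 0, -3],
    [25, 40, 0, -3],
    [25, 40, 0, -3],
    [25, 40, 0, -2],
    [25, 40, 0, -2],
    [10, 40, 0, 0],
    [0, 40, 0, 0]
  ]
}}

```text
clock: 0.98
tool_pos: [0.4441, -0.2601, 0.2014]
orientation: [-180.0, -0.0, -179.7]
force: [0.8, 1.2, 0.7]
opening: 0.0879
```

```bash
python3 - <<'E'
from h import *
shot('wrist','w1')
E
```

>>> {"name": "jog_arm", "arguments": {
  "commands": [
    [5, 40, 0, 0],
    [0, 40, 0, 0],
    [0, 20, 0, 0],
    [0, 0, 0, 0],
    [0, 0, 0, 0],
    [0, 0, 0, 0],
    [0, 0, 0, 0],
    [0, 0, 0, 0],
    [0, 0, 0, 0],
    [0, 0, 0, 0]
  ]
}}

```text
clock: 1.87
tool_pos: [0.4474, -0.1625, 0.2018]
orientation: [180.0, -0.0, -179.8]
force: [0.6, 0.6, 0.6]
opening: 0.0874
```

```bash
python3 - <<'E'
from h import *
shot('wrist','w2');print(get_obs()['tool_pos'])
E
```

```text
[ 0.44740232 -0.16245317  0.20180955]
```

View pics/w1.png

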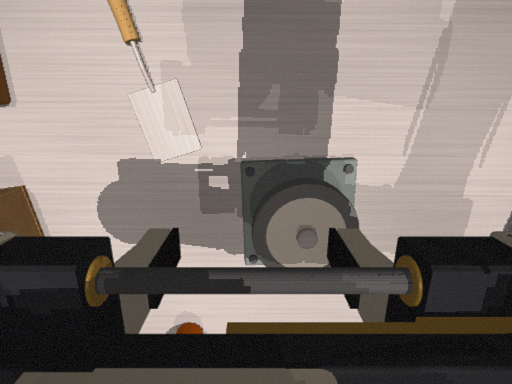

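View pics/w2.png

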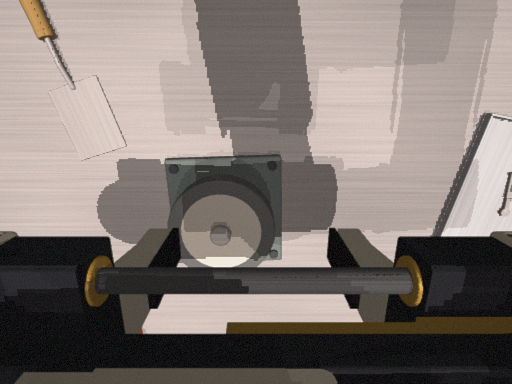

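Both wrist views show the axle head, at (307,238) in w1 and (220,235) in w2. I'll use these to check the axle.

```bash
python3 - <<'E'
from h import *
A=load('w1');B=load('w2');T=load('top0');S=load('scene0')
for f,(x,y) in(('w1',(307,238)),('w2',(220,235)),('top0',(381,199)),('scene0',(148,172))):
    g=cv2.cvtColor(cv2.imread(f'pics/{f}.png'),cv2.COLOR_BGR2GRAY)[y-20:y+20,x-20:x+20]
    cv2.imwrite(f'pics/q_{f}.png',cv2.convertScaleAbs(cv2.resize(g,None,fx=8,fy=8,interpolation=cv2.INTER_CUBIC),alpha=1.5))
a=np.hstack([cv2.imread(f'pics/q_{f}.png') for f in('w1','w2')]);cv2.imwrite('pics/q.png',a)
print(tri((A,307,238),(B,220,235)),tri((A,307,238),(B,220,235),(T,381,198.7),(S,148.4,171.6)))
E
```

```text
(array([ 0.51088836, -0.20118479,  0.08514137]), [array([-0. ,  0.1]), array([ 0. , -0.1])]) (array([ 0.5112478 , -0.20002479,  0.08406925]), [array([ 0.8, -0. ]), array([ 1.2, -0.2]), array([0.3, 0.3]), array([-1.2,  0.3])])
```

View pics/q.png

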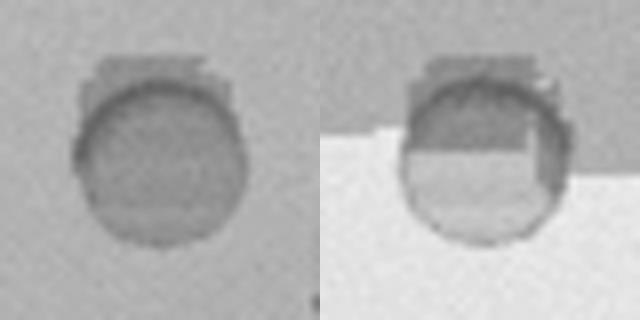

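>>> {"name": "jog_arm", "arguments": {
  "commands": [
    [0, 40, 0, 2],
    [0, 40, 0, 0],
    [3, 40, 0, 0],
    [3, 40, 0, 0],
    [3, 40, 0, 0],
    [3, 40, 0, 0],
    [3, 40, 0, 0],
    [3, 40, 0, 0],
    [2, 36, 0, 0],
    [0, 0, 0, 0]
  ]
}}

```text
clock: 2.75
tool_pos: [0.4684, 0.1991, 0.2017]
orientation: [180.0, 0.0, -177.5]
force: [0.1, -0.3, 1.2]
opening: 0.0877
```

```bash
python3 - <<'E'
from h import *
c,s=shot('wrist','w3')
print(get_obs()['tool_pos'],proj(c,(.467,.1945,.038)))
i=cv2.imread('pics/w3.png');u,v=proj(c,(.467,.1945,.038)).astype(int);print(u,v)
cv2.imwrite('pics/w3z.png',cv2.resize(i[v-50:v+50,u-50:u+50],None,fx=6,fy=6,interpolation=cv2.INTER_CUBIC))
E
```

```text
[0.46770088 0.19674844 0.20145685] [250.89501894 168.55155505]
250 168
```

View pics/w3z.png

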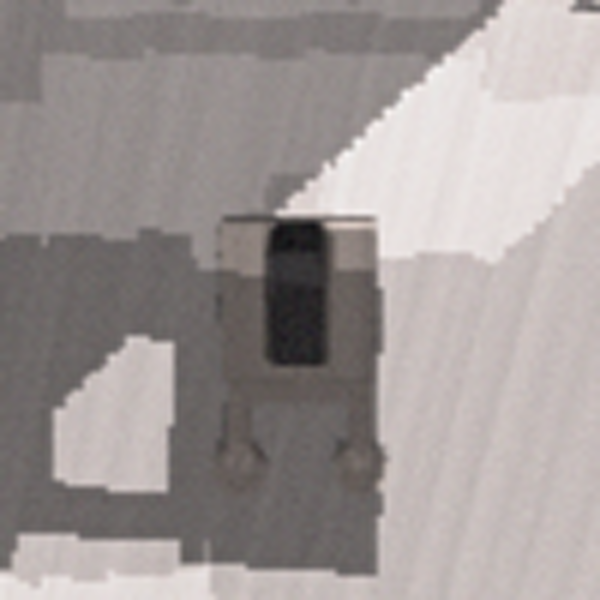

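```bash
python3 - <<'E'
from h import *
c=load('w3'); q=lambda x,y:(200+(x+.5)/6-.5,118+(y+.5)/6-.5)
a=onz(c,*q(239,461),.008);b=onz(c,*q(361,458),.008);print(a,b,(a+b)/2,np.degrees(np.arctan2(-(b-a)[0],(b-a)[1])))
l=onz(c,*q(219,217),.008);r=onz(c,*q(379,217),.008);print(l,r,(l+r)/2)
m=(a+b)/2-(l+r)/2;print(np.degrees(np.arctan2(m[1],m[0])))
print('tabtop',onz(c,*q(298,222),.04),onz(c,*q(298,365),.04),onz(c,*q(298,365),.008))
T=load('top0');S=load('scene0')
print(tri((c,*q(239,461)),(T,164.3,201.3),(S,375.2,222.3)))
print(tri((c,*q(361,458)),(T,150.3,201.7),(S,391.5,223.3)))
E
```

```text
[0.51017159 0.18054834 0.008     ] [0.50829331 0.20783301 0.008     ] [0.50923245 0.19419068 0.008     ] 3.938053020154453
[0.45525964 0.17467922 0.008     ] [0.45378627 0.2090117  0.008     ] [0.45452296 0.19184546 0.008     ]
2.4545811078611592
tabtop [0.44976403 0.19187786 0.04      ] [0.47882618 0.19300154 0.04      ] [0.4873736  0.19290068 0.008     ]
(array([0.51168445, 0.18201258, 0.00574884]), [array([1.1, 0.6]), array([0.5, 0.2]), array([-0.4, -0.2])])
(array([0.51034535, 0.20938455, 0.0050107 ]), [array([1. , 0.8]), array([0.3, 0.4]), array([-0.6, -0.1])])
```

>>> {"name": "jog_arm", "arguments": {
  "commands": [
    [-1, -3, -20, 0],
    [0, 0, -20, 0],
    [0, 0, -20, 0],
    [0, 0, -20, 0],
    [0, 0, -20, 0],
    [0, 0, -20, 0],
    [0, 0, -20, 0],
    [0, 0, -10, 0],
    [0, 0, 0, 0],
    [0, 0, 0, 0]
  ]
}}

```text
clock: 3.63
tool_pos: [0.4667, 0.1905, 0.0521]
orientation: [-180.0, -0.0, -177.7]
force: [-0.3, -0.3, 0.9]
opening: 0.0876
```

```bash
python3 - <<'E'
from h import *
shot('wrist','w4');o=get_obs();print(o['tool_pos'],o['orientation'],o['force']); shot('scene','s4')
i=cv2.imread('pics/s4.png');cv2.imwrite('pics/s4z.png',cv2.resize(i[130:290,300:460],None,fx=3.7,fy=3.7))
E
```

```text
[0.46712849 0.19101983 0.05277689] [ 1.79989214e+02  4.18482732e-02 -1.77730495e+02] [ 0.0045637  -1.64289072 -0.5510128 ]
```

View pics/w4.png

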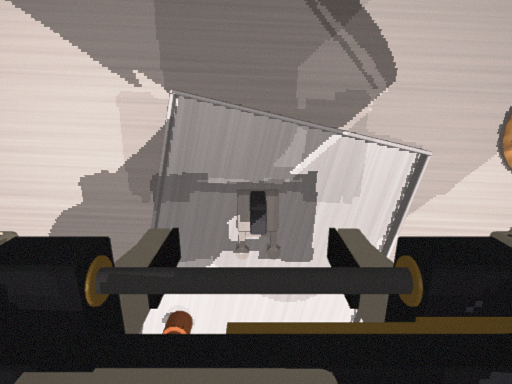

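View pics/s4z.png

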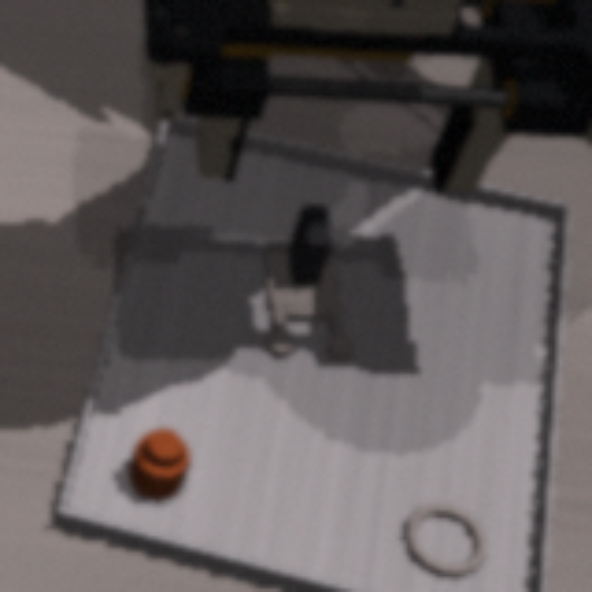

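>>> {"name": "jog_arm", "arguments": {
  "commands": [
    [0, 2.5, -8, 0],
    [0, 0, -8, 0],
    [0, 0, -7, 0],
    [0, 0, -6, 0],
    [0, 0, -5, 0],
    [0, 0, -4, 0],
    [0, 0, -2, 0],
    [0, 0, 0, 0],
    [0, 0, 0, 0],
    [0, 0, 0, 0]
  ]
}}

```text
clock: 4.57
tool_pos: [0.4667, 0.1937, 0.0122]
orientation: [180.0, 0.0, -177.7]
force: [-0.1, -0.2, 0.6]
opening: 0.0876
```

>>> {"name": "jog_arm", "arguments": {
  "commands": [
    [0, 0, 0, 0],
    [0, 0, 0, 0],
    [0, 0, 0, 0],
    [0, 0, 0, 0],
    [0, 0, 0, 0],
    [0, 0, 0, 0],
    [0, 0, 0, 0],
    [0, 0, 0, 0],
    [0, 0, 0, 0],
    [0, 0, 0, 0]
  ],
  "fingers": 0
}}

```text
clock: 5.4
tool_pos: [0.4665, 0.1936, 0.012]
orientation: [-180.0, -0.0, -177.7]
force: [0.6, 0.6, -0.8]
opening: 0.0264
```

>>> {"name": "jog_arm", "arguments": {
  "commands": [
    [0, 0, 0, 0],
    [0, 0, 0, 0],
    [0, 0, 0, 0],
    [0, 0, 0, 0],
    [0, 0, 0, 0],
    [0, 0, 0, 0],
    [0, 0, 0, 0],
    [0, 0, 0, 0],
    [0, 0, 0, 0],
    [0, 0, 0, 0]
  ]
}}

```text
clock: 6.23
tool_pos: [0.4665, 0.1936, 0.012]
orientation: [180.0, 0.0, -177.7]
force: [0.3, -0.0, -1.0]
opening: 0.0109
```

>>> {"name": "jog_arm", "arguments": {
  "commands": [
    [0, 0, 5, 0],
    [0, 0, 10, 0],
    [0, 0, 15, 0],
    [0, 0, 20, 0],
    [0, 0, 20, 0],
    [0, 0, 20, 0],
    [0, 0, 20, 0],
    [0, 0, 15, 0],
    [0, 0, 5, 0],
    [0, 0, 0, 0]
  ]
}}

```text
clock: 7.07
tool_pos: [0.4672, 0.1942, 0.1439]
orientation: [179.9, 0.2, -177.7]
force: [0.3, 0.5, -1.5]
opening: 0.0112
```

```bash
python3 - <<'E'
from h import *
shot('wrist','w5');o=get_obs();print(o['tool_pos'],o['orientation'],o['force']); shot('scene','s5');shot('top','t5')
i=cv2.imread('pics/s5.png');cv2.imwrite('pics/s5z.png',cv2.convertScaleAbs(cv2.resize(i[80:230,300:450],None,fx=4,fy=4),alpha=2))
E
```

```text
[0.4665075  0.19369138 0.14246581] [ 1.79935849e+02  4.91297307e-02 -1.77732025e+02] [ 0.42385871  0.64171126 -0.67723424]
```

View pics/w5.png

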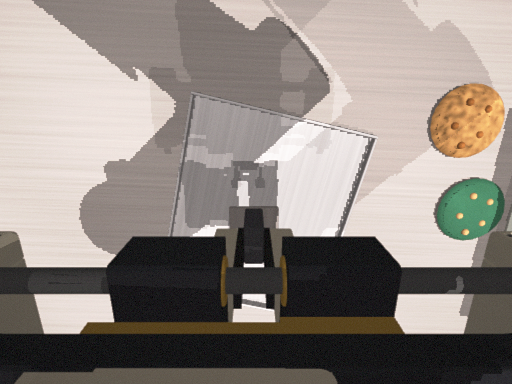

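View pics/s5z.png

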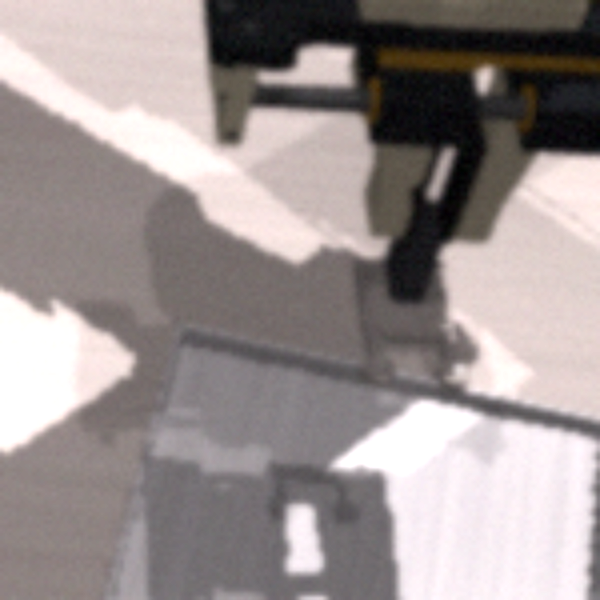

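The clip is held with the opening at 11 mm, and its underside is 9 mm below the TCP. Now I'll carry it to the axle's approach side at x≈0.44, squaring the yaw on the way.

>>> {"name": "jog_arm", "arguments": {
  "commands": [
    [-2, -20, 0, -2.3],
    [-3, -36, 0, 0],
    [-3, -41, 0, 0],
    [-3, -41, 0, 0],
    [-3, -41, 0, 0],
    [-3, -41, 0, 0],
    [-3, -41, 0, 0],
    [-3, -41, 0, 0],
    [-3, -41, 0, 0],
    [-2, -31, 0, 0]
  ]
}}

```text
clock: 8.05
tool_pos: [0.437, -0.1829, 0.1409]
orientation: [-180.0, -0.1, 179.9]
force: [1.4, -0.5, -1.7]
opening: 0.0107
```

>>> {"name": "jog_arm", "arguments": {
  "commands": [
    [0, -20, 0, 0],
    [0, 0, -10, 0],
    [0, 0, -10, 0],
    [0, 0, -10, 0],
    [0, 0, -10, 0],
    [0, 0, -5, 0],
    [0, 0, 0, 0],
    [0, 0, 0, 0],
    [0, 0, 0, 0],
    [0, 0, 0, 0]
  ]
}}

```text
clock: 8.88
tool_pos: [0.4391, -0.2002, 0.0975]
orientation: [-180.0, 0.1, -180.0]
force: [0.6, -0.9, 0.2]
opening: 0.0111
```

```bash
python3 - <<'E'
from h import *
o=get_obs();print(o['tool_pos'],o['orientation'],o['force'],o['moment']); shot('scene','s6');shot('top','t6')
i=cv2.imread('pics/s6.png')[110:230,80:240];cv2.imwrite('pics/s6z.png',cv2.convertScaleAbs(cv2.resize(i,None,fx=5,fy=5,interpolation=cv2.INTER_CUBIC),alpha=1.8))
i=cv2.imread('pics/t6.png')[140:260,300:460];cv2.imwrite('pics/t6z.png',cv2.convertScaleAbs(cv2.resize(i,None,fx=5,fy=5,interpolation=cv2.INTER_CUBIC),alpha=1.8))
E
```

```text
[ 0.43905418 -0.20021696  0.09751173] [-1.79992401e+02  6.28428728e-02 -1.79984985e+02] [ 0.5659672  -0.90569429  0.18362283] [-0.03914229 -0.00853834  0.02570843]
```

View pics/s6z.png

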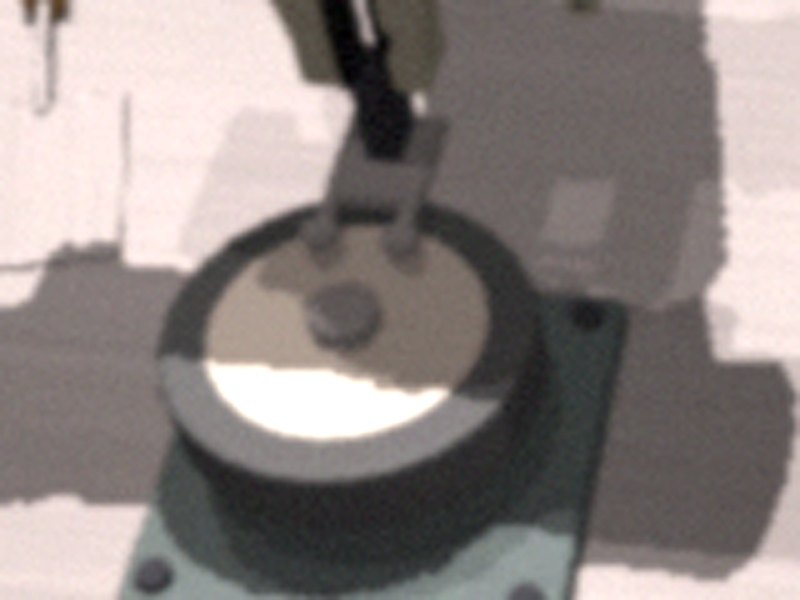

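View pics/t6z.png

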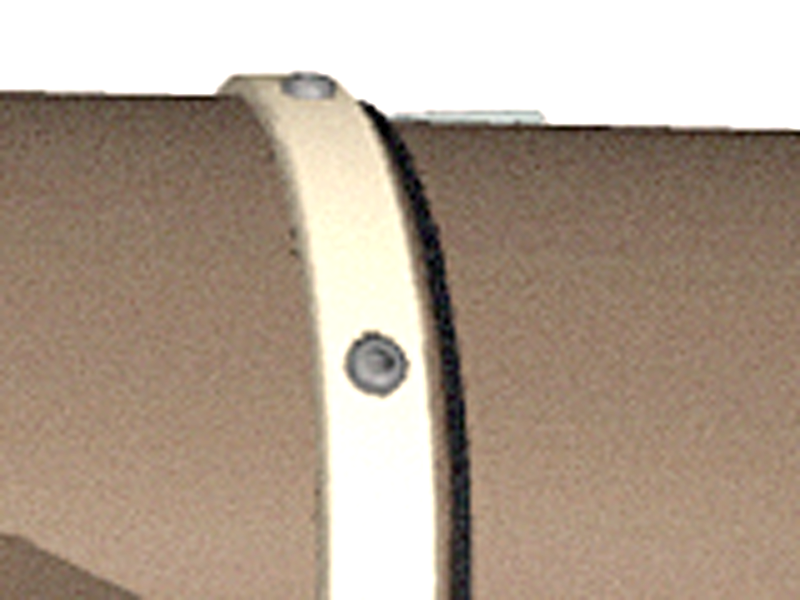

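```bash
python3 - <<'E'
from h import *
S=load('s6'); q=lambda x,y:(80+(x+.5)/5-.5,110+(y+.5)/5-.5)
L=onz(S,*q(319,235),.0932);Rr=onz(S,*q(402,237),.0932)
A=onz(S,148.2,171.6,.085);W=onz(S,*q(348,318),.074)
print(L,Rr,(L+Rr)/2,A)
i=cv2.imread('pics/s6.png');o=cv2.imread('pics/scene0.png')
for n,im in(('a',i),('b',o)):
    cv2.imwrite(f'pics/ax{n}.png',cv2.convertScaleAbs(cv2.resize(im[155:190,130:170],None,fx=10,fy=10,interpolation=cv2.INTER_CUBIC),alpha=1.8))
cv2.imwrite('pics/ax.png',np.hstack([cv2.imread('pics/axa.png'),cv2.imread('pics/axb.png')]))
E
```

```text
[ 0.48705768 -0.21118043  0.0932    ] [ 0.48475507 -0.18381247  0.0932    ] [ 0.48590638 -0.19749645  0.0932    ] [ 0.51124343 -0.19816924  0.085     ]
```

View pics/ax.png

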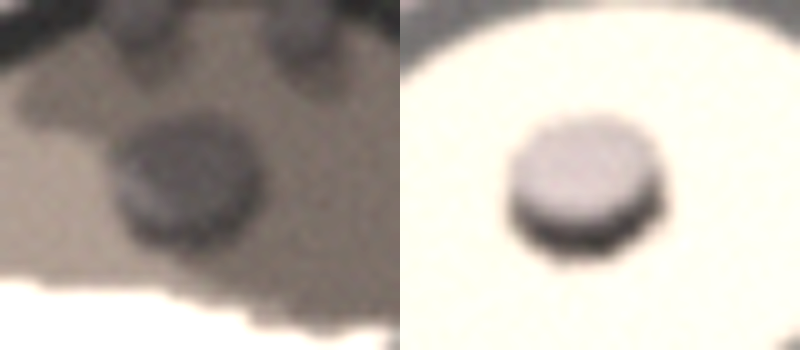

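>>> {"name": "jog_arm", "arguments": {
  "commands": [
    [0, 0, -2, 0],
    [0, 0, -2, 0],
    [0, 0, -2, 0],
    [0, 0, -2, 0],
    [0, 0, -1, 0],
    [0, 0, -1, 0],
    [0, 0, 0, 0],
    [0, 0, 0, 0],
    [0, 0, 0, 0],
    [0, 0, 0, 0]
  ]
}}

```text
clock: 9.82
tool_pos: [0.4386, -0.2005, 0.0871]
orientation: [-180.0, 0.0, 180.0]
force: [-0.1, 0.4, -0.4]
opening: 0.0111
```

>>> {"name": "jog_arm", "arguments": {
  "commands": [
    [0, 0, -0.5, 0],
    [0, 0, -0.5, 0],
    [0, 0, 0, 0],
    [0, 0, 0, 0],
    [0, 0, 0, 0],
    [0, 0, 0, 0],
    [0, 0, 0, 0],
    [0, 0, 0, 0],
    [0, 0, 0, 0],
    [0, 0, 0, 0]
  ]
}}

```text
clock: 10.65
tool_pos: [0.4385, -0.2004, 0.086]
orientation: [180.0, 0.0, 180.0]
force: [-0.1, 0.0, -2.0]
opening: 0.0111
```

>>> {"name": "jog_arm", "arguments": {
  "commands": [
    [0, 0, -0.5, 0],
    [0, 0, -0.5, 0],
    [0, 0, 0, 0],
    [0, 0, 0, 0],
    [0, 0, 0, 0],
    [0, 0, 0, 0],
    [0, 0, 0, 0],
    [0, 0, 0, 0],
    [0, 0, 0, 0],
    [0, 0, 0, 0]
  ]
}}

```text
clock: 11.48
tool_pos: [0.4385, -0.2005, 0.085]
orientation: [180.0, 0.0, 180.0]
force: [-0.5, 0.0, 0.8]
opening: 0.0109
```

>>> {"name": "jog_arm", "arguments": {
  "commands": [
    [0, 0, -0.5, 0],
    [0, 0, -0.5, 0],
    [0, 0, 0, 0],
    [0, 0, 0, 0],
    [0, 0, 0, 0],
    [0, 0, 0, 0],
    [0, 0, 0, 0],
    [0, 0, 0, 0],
    [0, 0, 0, 0],
    [0, 0, 0, 0]
  ]
}}

```text
clock: 12.32
tool_pos: [0.4385, -0.2005, 0.084]
orientation: [180.0, 0.0, 180.0]
force: [0.2, -0.4, 1.4]
opening: 0.0111
```

>>> {"name": "jog_arm", "arguments": {
  "commands": [
    [0, 0, -0.5, 0],
    [0, 0, -0.5, 0],
    [0, 0, 0, 0],
    [0, 0, 0, 0],
    [0, 0, 0, 0],
    [0, 0, 0, 0],
    [0, 0, 0, 0],
    [0, 0, 0, 0],
    [0, 0, 0, 0],
    [0, 0, 0, 0]
  ]
}}

```text
clock: 13.15
tool_pos: [0.4385, -0.2005, 0.083]
orientation: [-180.0, 0.0, 180.0]
force: [-0.9, -0.8, 2.7]
opening: 0.0111
```

>>> {"name": "jog_arm", "arguments": {
  "commands": [
    [0, 0, -0.5, 0],
    [0, 0, -0.5, 0],
    [0, 0, 0, 0],
    [0, 0, 0, 0],
    [0, 0, 0, 0],
    [0, 0, 0, 0],
    [0, 0, 0, 0],
    [0, 0, 0, 0],
    [0, 0, 0, 0],
    [0, 0, 0, 0]
  ]
}}

```text
clock: 13.98
tool_pos: [0.4385, -0.2005, 0.082]
orientation: [-180.0, 0.0, 180.0]
force: [-1.1, -0.1, 3.6]
opening: 0.0113
```

>>> {"name": "jog_arm", "arguments": {
  "commands": [
    [0, 0, -0.5, 0],
    [0, 0, -0.5, 0],
    [0, 0, 0, 0],
    [0, 0, 0, 0],
    [0, 0, 0, 0],
    [0, 0, 0, 0],
    [0, 0, 0, 0],
    [0, 0, 0, 0],
    [0, 0, 0, 0],
    [0, 0, 0, 0]
  ]
}}

```text
clock: 14.82
tool_pos: [0.4385, -0.2005, 0.0813]
orientation: [-180.0, 0.0, 180.0]
force: [-3.0, 0.4, 8.0]
opening: 0.011
```

```bash
python3 - <<'E'
from h import *
F=[];M=[]
o=get_obs();print(o['tool_pos'],o['orientation'],o['force'],o['moment'],o['joint_pos']); S,_=shot('scene','s7')
i=cv2.imread('pics/s7.png')[140:200,110:190];cv2.imwrite('pics/s7z.png',cv2.convertScaleAbs(cv2.resize(i,None,fx=10,fy=10,interpolation=cv2.INTER_CUBIC),alpha=2))
E
```

```text
[ 0.43847151 -0.20049978  0.08127033] [-1.79992309e+02  1.64010945e-03  1.79985567e+02] [-2.96986514  0.44477485  7.95372085] [0.26325206 1.00687187 0.02075727] [-1.12480714e+00  9.22491772e+00 -3.25301942e+01  1.02651823e-02
 -4.82430997e+01 -8.88964626e+01]
```

View pics/s7z.png

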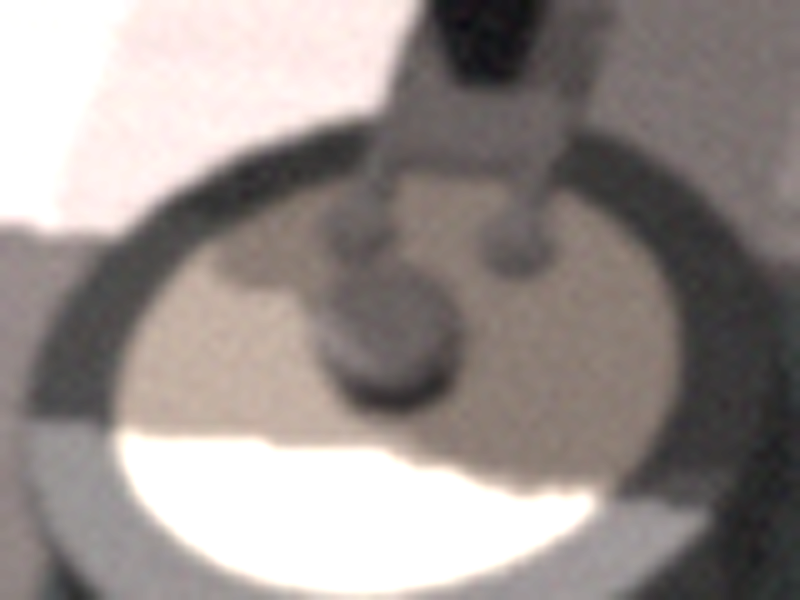

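```bash
python3 - <<'E'
from h import *
S=load('s7'); q=lambda x,y:(110+(x+.5)/10-.5,140+(y+.5)/10-.5)
for dz in(0,-.002):
  L=onz(S,*q(358,226),.0775+dz);Rr=onz(S,*q(516,242),.0775+dz)
  A=onz(S,148.25,171.5,.0875+dz);A2=onz(S,*q(388,322),.0875+dz)
  print(L,Rr,(L+Rr)/2,A,A2)
# head: project expected circle
for X in(.511,.513): print(proj(S,(X,-.2,.0875)))
# wheel rim ellipse white disc centre from original
for f,al in(('scene0',1),('top0',1)):
    g=cv2.imread(f'pics/{f}.png'); x,y=(150,176) if f=='scene0' else (379,199)
    sub=g[y-35:y+35,x-35:x+35].min(2); m=(sub>105).astype(np.uint8)
    cs,_=cv2.findContours(m,0,2)
    for c in cs:
        if len(c)>60: e=cv2.fitEllipse(cv2.convexHull(c)); print(f,e[0][0]+x-35,e[0][1]+y-35,e[1],cv2.contourArea(c)); C=(e[0][0]+x-35,e[0][1]+y-35); print(onz(load(f),*C,.0765),onz(load(f),*C,.0745))
E
```

```text
[ 0.48509215 -0.21168758  0.0775    ] [ 0.48553398 -0.18447421  0.0775    ] [ 0.48531307 -0.1980809   0.0775    ] [ 0.5131     -0.19707667  0.0875    ] [ 0.5136041  -0.19677392  0.0875    ]
[ 0.48335986 -0.21258009  0.0755    ] [ 0.48380329 -0.18526823  0.0755    ] [ 0.48358158 -0.19892416  0.0755    ] [ 0.51143901 -0.19793177  0.0855    ] [ 0.51194498 -0.1976279   0.0855    ]
[146.83489776 170.3711171 ]
[146.50538564 171.29510754]
scene0 148.88405990600586 175.91419982910156 (41.114078521728516, 56.836429595947266) 1780.0
[ 0.51319417 -0.19820841  0.0765    ] [ 0.51156653 -0.19905061  0.0745    ]
top0 379.57198333740234 199.55418395996094 (53.79740524291992, 56.2277717590332) 2312.5
[ 0.51117336 -0.19933286  0.0765    ] [ 0.51138237 -0.19989257  0.0745    ]
```

>>> {"name": "jog_arm", "arguments": {
  "commands": [
    [1, 0, 0, 0],
    [2, 0, 0, 0],
    [2, 0, 0, 0],
    [2, 0, 0, 0],
    [2, 0, 0, 0],
    [1, 0, 0, 0],
    [0, 0, 0, 0],
    [0, 0, 0, 0],
    [0, 0, 0, 0],
    [0, 0, 0, 0]
  ]
}}

```text
clock: 15.7
tool_pos: [0.4486, -0.2007, 0.0814]
orientation: [-180.0, 0.0, 180.0]
force: [-1.5, 0.1, 6.9]
opening: 0.0113
```

>>> {"name": "jog_arm", "arguments": {
  "commands": [
    [1, 0, 0, 0],
    [1, 0, 0, 0],
    [1, 0, 0, 0],
    [1, 0, 0, 0],
    [1, 0, 0, 0],
    [0, 0, 0, 0],
    [0, 0, 0, 0],
    [0, 0, 0, 0],
    [0, 0, 0, 0],
    [0, 0, 0, 0]
  ]
}}

```text
clock: 16.53
tool_pos: [0.4535, -0.2006, 0.0814]
orientation: [-180.0, 0.0, 180.0]
force: [-3.4, -0.1, 8.1]
opening: 0.0112
```

>>> {"name": "jog_arm", "arguments": {
  "commands": [
    [1, 0, 0, 0],
    [1, 0, 0, 0],
    [1, 0, 0, 0],
    [0, 0, 0, 0],
    [0, 0, 0, 0],
    [0, 0, 0, 0],
    [0, 0, 0, 0],
    [0, 0, 0, 0],
    [0, 0, 0, 0],
    [0, 0, 0, 0]
  ]
}}

```text
clock: 17.37
tool_pos: [0.4565, -0.2006, 0.0814]
orientation: [-180.0, 0.0, 180.0]
force: [-3.3, 0.2, 7.0]
opening: 0.0113
```

```bash
python3 - <<'E'
from h import *
o=get_obs();print(o['tool_pos'],o['orientation'],o['force'],o['moment']); S,_=shot('scene','s8')
i=cv2.imread('pics/s8.png')[140:200,110:190];cv2.imwrite('pics/s8z.png',cv2.convertScaleAbs(cv2.resize(i,None,fx=10,fy=10,interpolation=cv2.INTER_CUBIC),alpha=2))
E
```

```text
[ 0.45650475 -0.20064736  0.08137592] [-1.79978520e+02  3.86692348e-03  1.79989553e+02] [-3.2883482  0.158127   7.0203189] [-0.02981209  1.01973169  0.00193081]
```

View pics/s8z.png

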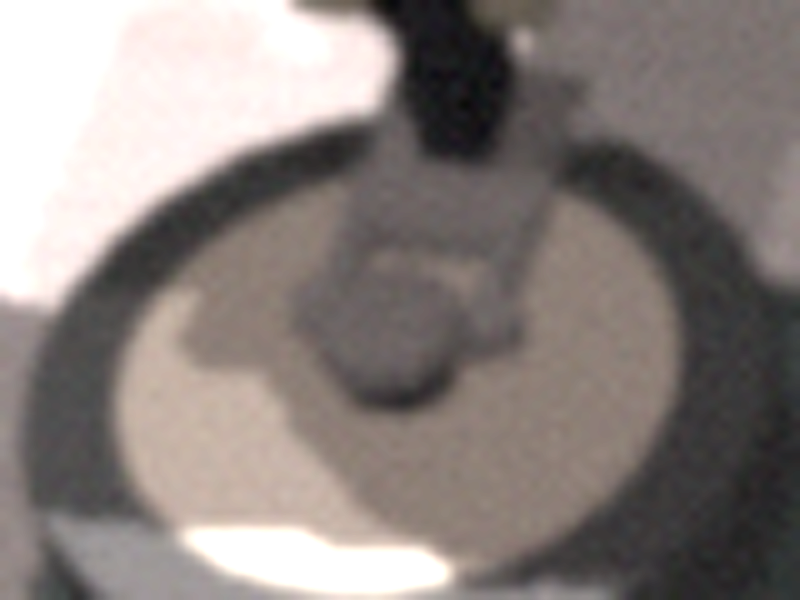

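The noses are now alongside the head and the side force isn't rising. I'll keep feeling forward.

>>> {"name": "jog_arm", "arguments": {
  "commands": [
    [1, 0, 0, 0],
    [1, 0, 0, 0],
    [0, 0, 0, 0],
    [0, 0, 0, 0],
    [0, 0, 0, 0],
    [0, 0, 0, 0],
    [0, 0, 0, 0],
    [0, 0, 0, 0],
    [0, 0, 0, 0],
    [0, 0, 0, 0]
  ]
}}

```text
clock: 18.25
tool_pos: [0.4585, -0.2007, 0.0814]
orientation: [-180.0, 0.0, 180.0]
force: [-2.6, 0.0, 8.3]
opening: 0.0107
```

>>> {"name": "jog_arm", "arguments": {
  "commands": [
    [1, 0, 0, 0],
    [1, 0, 0, 0],
    [0, 0, 0, 0],
    [0, 0, 0, 0],
    [0, 0, 0, 0],
    [0, 0, 0, 0],
    [0, 0, 0, 0],
    [0, 0, 0, 0],
    [0, 0, 0, 0],
    [0, 0, 0, 0]
  ]
}}

```text
clock: 19.08
tool_pos: [0.46, -0.2006, 0.0814]
orientation: [-180.0, -0.0, 180.0]
force: [-4.4, 0.4, 9.5]
opening: 0.0113
```

>>> {"name": "jog_arm", "arguments": {
  "commands": [
    [1, 0, 0, 0],
    [0.5, 0, 0, 0],
    [0, 0, 0, 0],
    [0, 0, 0, 0],
    [0, 0, 0, 0],
    [0, 0, 0, 0],
    [0, 0, 0, 0],
    [0, 0, 0, 0],
    [0, 0, 0, 0],
    [0, 0, 0, 0]
  ]
}}

```text
clock: 19.92
tool_pos: [0.4607, -0.2006, 0.0813]
orientation: [-180.0, -0.1, 180.0]
force: [-6.4, 1.0, 11.9]
opening: 0.011
```

>>> {"name": "jog_arm", "arguments": {
  "commands": [
    [1, 0, 0, 0],
    [1, 0, 0.3, 0],
    [0, 0, 0, 0],
    [0, 0, 0, 0],
    [0, 0, 0, 0],
    [0, 0, 0, 0],
    [0, 0, 0, 0],
    [0, 0, 0, 0],
    [0, 0, 0, 0],
    [0, 0, 0, 0]
  ]
}}

```text
clock: 20.75
tool_pos: [0.4617, -0.2006, 0.0814]
orientation: [-180.0, -0.2, 180.0]
force: [-8.4, 1.9, 12.4]
opening: 0.0111
```

>>> {"name": "jog_arm", "arguments": {
  "commands": [
    [0.5, 0, 0, 0],
    [0.5, 0, 0, 0],
    [0.5, 0, 0, 0],
    [0, 0, 0, 0],
    [0, 0, 0, 0],
    [0, 0, 0, 0],
    [0, 0, 0, 0],
    [0, 0, 0, 0],
    [0, 0, 0, 0],
    [0, 0, 0, 0]
  ]
}}

```text
clock: 21.58
tool_pos: [0.4623, -0.2006, 0.0813]
orientation: [180.0, -0.3, 180.0]
force: [-10.5, 1.8, 15.5]
opening: 0.011
```

>>> {"name": "jog_arm", "arguments": {
  "commands": [
    [0, 0.4, 0.4, 0],
    [0, 0, 0.3, 0],
    [0, 0, 0, 0],
    [0, 0, 0, 0],
    [0, 0, 0, 0],
    [0, 0, 0, 0],
    [0, 0, 0, 0],
    [0, 0, 0, 0],
    [0, 0, 0, 0],
    [0, 0, 0, 0]
  ]
}}

```text
clock: 22.42
tool_pos: [0.4625, -0.2001, 0.0815]
orientation: [180.0, -0.3, 179.9]
force: [-9.7, 0.7, 8.5]
opening: 0.0111
```

>>> {"name": "jog_arm", "arguments": {
  "commands": [
    [0.5, 0, 0, 0],
    [0.5, 0, 0, 0],
    [0.5, 0, 0, 0],
    [0, 0, 0, 0],
    [0, 0, 0, 0],
    [0, 0, 0, 0],
    [0, 0, 0, 0],
    [0, 0, 0, 0],
    [0, 0, 0, 0],
    [0, 0, 0, 0]
  ]
}}

```text
clock: 23.25
tool_pos: [0.4631, -0.2002, 0.0814]
orientation: [180.0, -0.4, 179.9]
force: [-11.5, 0.9, 11.7]
opening: 0.011
```

>>> {"name": "jog_arm", "arguments": {
  "commands": [
    [0.5, 0, 0.2, 0],
    [0.5, 0.2, 0.2, 0],
    [0.5, 0, 0.2, 0],
    [0, 0, 0, 0],
    [0, 0, 0, 0],
    [0, 0, 0, 0],
    [0, 0, 0, 0],
    [0, 0, 0, 0],
    [0, 0, 0, 0],
    [0, 0, 0, 0]
  ]
}}

```text
clock: 24.08
tool_pos: [0.4648, -0.1999, 0.0816]
orientation: [180.0, -0.4, 179.9]
force: [-8.8, 0.1, 6.2]
opening: 0.0112
```

>>> {"name": "jog_arm", "arguments": {
  "commands": [
    [0.5, 0, 0.2, 0],
    [0.5, 0, 0.2, 0],
    [0.5, 0, 0, 0],
    [0, 0, 0, 0],
    [0, 0, 0, 0],
    [0, 0, 0, 0],
    [0, 0, 0, 0],
    [0, 0, 0, 0],
    [0, 0, 0, 0],
    [0, 0, 0, 0]
  ]
}}

```text
clock: 24.92
tool_pos: [0.4686, -0.1998, 0.0824]
orientation: [180.0, -0.1, 180.0]
force: [-4.1, -0.5, 2.9]
opening: 0.011
```

It's past the peak and sliding in, so I'll carry on to the hard stop.

>>> {"name": "jog_arm", "arguments": {
  "commands": [
    [0.7, 0, -0.3, 0],
    [0.7, 0, -0.3, 0],
    [0.6, 0, 0, 0],
    [0, 0, 0, 0],
    [0, 0, 0, 0],
    [0, 0, 0, 0],
    [0, 0, 0, 0],
    [0, 0, 0, 0],
    [0, 0, 0, 0],
    [0, 0, 0, 0]
  ]
}}

```text
clock: 25.75
tool_pos: [0.4725, -0.1998, 0.0825]
orientation: [-180.0, 0.0, 180.0]
force: [1.0, -0.6, 3.6]
opening: 0.0109
```

>>> {"name": "jog_arm", "arguments": {
  "commands": [
    [0.7, 0, 0, 0],
    [0.7, 0, 0, 0],
    [0.6, 0, 0, 0],
    [0, 0, 0, 0],
    [0, 0, 0, 0],
    [0, 0, 0, 0],
    [0, 0, 0, 0],
    [0, 0, 0, 0],
    [0, 0, 0, 0],
    [0, 0, 0, 0]
  ]
}}

```text
clock: 26.58
tool_pos: [0.4732, -0.1998, 0.0821]
orientation: [180.0, -0.1, 180.0]
force: [-5.5, 0.5, 3.9]
opening: 0.0113
```

>>> {"name": "jog_arm", "arguments": {
  "commands": [
    [0.7, 0, 0.1, 0],
    [0.7, 0, 0, 0],
    [0.6, 0, 0, 0],
    [0, 0, 0, 0],
    [0, 0, 0, 0],
    [0, 0, 0, 0],
    [0, 0, 0, 0],
    [0, 0, 0, 0],
    [0, 0, 0, 0],
    [0, 0, 0, 0]
  ]
}}

```text
clock: 27.42
tool_pos: [0.4736, -0.1999, 0.0819]
orientation: [180.0, -0.2, 179.9]
force: [-9.3, -0.1, 5.9]
opening: 0.011
```

>>> {"name": "jog_arm", "arguments": {
  "commands": [
    [0.7, 0, 0.1, 0],
    [0.7, 0, 0, 0],
    [0.6, 0, 0, 0],
    [0, 0, 0, 0],
    [0, 0, 0, 0],
    [0, 0, 0, 0],
    [0, 0, 0, 0],
    [0, 0, 0, 0],
    [0, 0, 0, 0],
    [0, 0, 0, 0]
  ]
}}

```text
clock: 28.25
tool_pos: [0.4737, -0.1999, 0.0818]
orientation: [180.0, -0.4, 179.9]
force: [-14.2, 0.8, 10.4]
opening: 0.011
```

Hard stop confirmed: the push rose to 14 N with no further travel. Now I'll relax the push, look, then open.

>>> {"name": "jog_arm", "arguments": {
  "commands": [
    [-1, 0, 0, 0],
    [-1, 0, 0, 0],
    [-1, 0, 0, 0],
    [-0.8, 0, 0, 0],
    [0, 0, 0, 0],
    [0, 0, 0, 0],
    [0, 0, 0, 0],
    [0, 0, 0, 0],
    [0, 0, 0, 0],
    [0, 0, 0, 0]
  ]
}}

```text
clock: 29.08
tool_pos: [0.4735, -0.1998, 0.0823]
orientation: [180.0, -0.1, 180.0]
force: [-6.2, -0.2, 2.6]
opening: 0.0111
```

```bash
python3 - <<'E'
from h import *
o=get_obs();print(o['tool_pos'],o['orientation'],o['force'],o['moment']); S,_=shot('scene','s9')
i=cv2.imread('pics/s9.png')[140:200,110:190];cv2.imwrite('pics/s9z.png',cv2.convertScaleAbs(cv2.resize(i,None,fx=10,fy=10,interpolation=cv2.INTER_CUBIC),alpha=2))
E
```

```text
[ 0.47347287 -0.19979363  0.08227169] [ 1.79991560e+02 -8.37547632e-02  1.79969185e+02] [-6.1732579  -0.23945358  2.63328627] [0.02280787 2.12113341 0.01044189]
```

View pics/s9z.png

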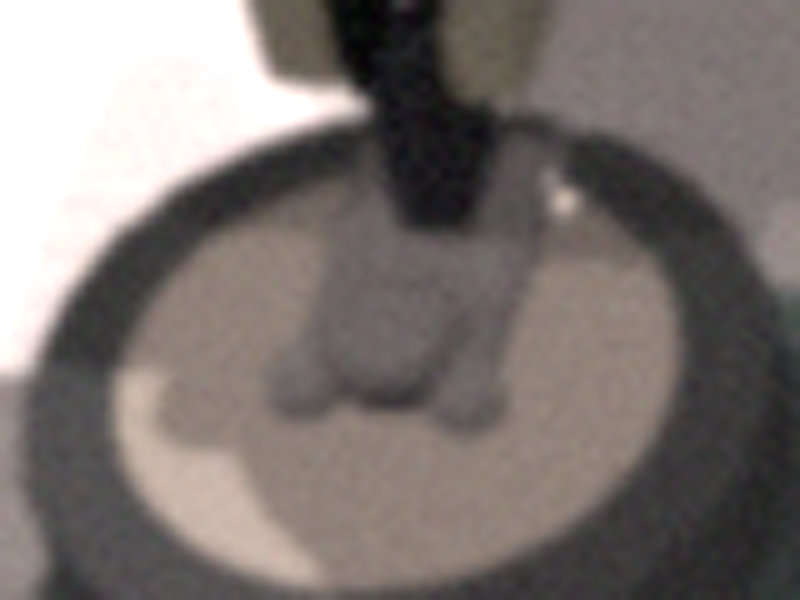

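The noses have passed the head on the far side, at (305,390) and (470,400) in the zoom. Next I'll ease off a bit more and release.

>>> {"name": "jog_arm", "arguments": {
  "commands": [
    [-1, 0, 0, 0],
    [-0.3, 0, 0, 0],
    [0, 0, 0, 0],
    [0, 0, 0, 0],
    [0, 0, 0, 0],
    [0, 0, 0, 0],
    [0, 0, 0, 0],
    [0, 0, 0, 0],
    [0, 0, 0, 0],
    [0, 0, 0, 0]
  ]
}}

```text
clock: 29.97
tool_pos: [0.4732, -0.1998, 0.0826]
orientation: [-180.0, 0.0, 180.0]
force: [-1.5, 0.8, 1.4]
opening: 0.0111
```

>>> {"name": "jog_arm", "arguments": {
  "commands": [
    [0, 0, 0, 0],
    [0, 0, 0, 0],
    [0, 0, 0, 0],
    [0, 0, 0, 0],
    [0, 0, 0, 0],
    [0, 0, 0, 0],
    [0, 0, 0, 0],
    [0, 0, 0, 0],
    [0, 0, 0, 0],
    [0, 0, 0, 0]
  ],
  "fingers": 60
}}

```text
clock: 30.8
tool_pos: [0.4729, -0.1999, 0.0826]
orientation: [180.0, 0.0, 180.0]
force: [0.4, -0.4, 0.0]
opening: 0.0596
```

>>> {"name": "jog_arm", "arguments": {
  "commands": [
    [0, 0, 5, 0],
    [0, 0, 10, 0],
    [0, 0, 15, 0],
    [0, 0, 20, 0],
    [0, 0, 20, 0],
    [0, 0, 20, 0],
    [0, 0, 20, 0],
    [0, 0, 10, 0],
    [0, 0, 0, 0],
    [0, 0, 0, 0]
  ]
}}

```text
clock: 31.63
tool_pos: [0.473, -0.1997, 0.203]
orientation: [180.0, 0.1, 180.0]
force: [0.6, 0.1, -0.9]
opening: 0.0605
```

```bash
python3 - <<'E'
from h import *
o=get_obs();print(o['tool_pos'],o['force'],o['opening']); S,_=shot('scene','s10');W,_=shot('wrist','w10')
z=lambda i,a:cv2.convertScaleAbs(cv2.resize(i,None,fx=5,fy=5,interpolation=cv2.INTER_CUBIC),alpha=a)
u,v=proj(W,(.49,-.2,.08)).astype(int);print(u,v)
cv2.imwrite('pics/z10.png',np.hstack([z(cv2.imread('pics/s10.png')[130:210,110:190],2),z(cv2.imread('pics/w10.png')[v-40:v+40,u-40:u+40],1.3)]))
E
```

```text
[ 0.4730003  -0.19970162  0.20295615] [ 0.61853186  0.13101596 -0.90789021] 0.06049212383426373
254 194
```

View pics/z10.png

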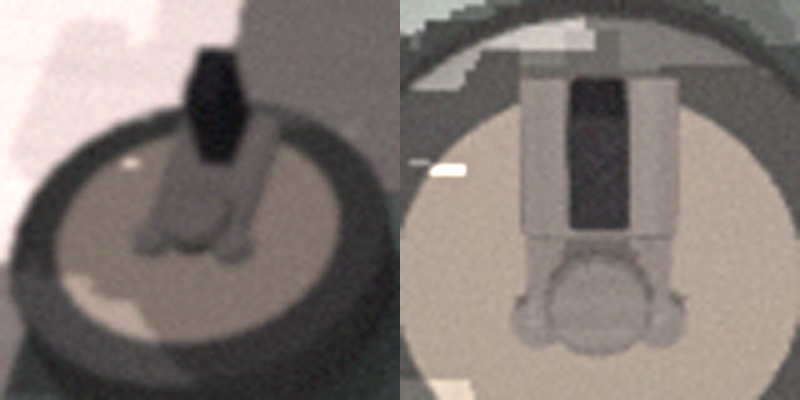

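```bash
python3 - <<'E'
from h import *
W=load('w10'); q=lambda x,y:(214+(x-400+.5)/5-.5,154+(y+.5)/5-.5)
n=(onz(W,*q(533,321),.0775)+onz(W,*q(667,321),.0775))/2; b=onz(W,*q(600,77),.0775); a=onz(W,*q(600,303),.0875)
print('nose-axle',1e3*(n-a),'axle-back',1e3*(a-b),'nose-back',1e3*(n-b))
S=load('s10');p=lambda x,y:(110+(x+.5)/5-.5,130+(y+.5)/5-.5)
n=(onz(S,*p(152,241),.0775)+onz(S,*p(233,248),.0775))/2;a=onz(S,148.25,171.5,.0875);print('scene nose-axle',1e3*(n-a))
E
```

```text
nose-axle [ 8.35846354e+00  3.33106477e-03 -1.00000000e+01] axle-back [ 4.78972081e+01 -2.75939269e-02  1.00000000e+01] nose-back [ 5.62556716e+01 -2.42628622e-02 -2.77555756e-14]
scene nose-axle [  6.45683367  -0.53474043 -10.        ]
```

```bash
python3 -c "
from h import *
print(get_obs()['clock'],close_job())"
```

```text
the job is handed in; nothing more can be done
31.7333 None
```

The clip is snapped fully home around the axle, lying flat and released, and the job was handed in at about 32 s of the 67 s allowed.

- **Pick-up:** I lifted the clip by its tab, squared it to the axle and carried it to the jig.
- **Pressing:** The wheel bottomed at about 9 N. That put the groove's lower edge near z = 0.0725 m, some 5.5 mm below nominal.
- **Pushing in:** The noses met the neck and snapped past at about 11.5 N. The clip then came up against the hard stop, and a 14 N test push moved it no further. During the push the downward force briefly rose to about 15 N, above the light 5–10 N suggested, so I eased it back.
- **Last checks:** After release the arm read no outside force and was 120 mm clear.
    - **Wrist view:** the clip is level and central on the axle. The noses measure 8.4 mm past the axle's centre, against 6.5 mm in the text.
    - **Scene view:** the noses measure 6.5 mm past centre, with a 0.5 mm sideways offset. Both differences are within the 2 mm calibration.
- **Not checked:** I did not compare pictures of the other objects before and after. I only ever gripped the clip, and no unexpected contact force showed.

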